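# Put a spare regulator away in its flip-cap tube

### The arm

A 7-joint arm with a two-finger parallel gripper is mounted at the origin on the work surface. World frame = base frame: x ahead of the robot, y to its left, z up, the work surface at z = 0. Lengths are in m, angles in rad, forces in N, time in s.
With the tool pointing down it reaches from about 0.4 to 0.85 m from the base axis. Payload 4.5 kg.
Tool frame: the origin (TCP) lies midway between the tips of the shut fingers; the grasp point (between the pads) lies 19 mm behind it; z points along the fingers, y is the line along which they close (so a half turn about z gives the same grasp; the last joint's range is limited). The gripper opens to 88 mm and grips with 3 to 60 N. Pads are 18 mm wide; open, the fingers measure 123 mm over their backs; the gripper's body (75 mm by 187 mm) begins 45 mm behind the grasp point.
Start: joints at [0.034, 0.689, -0.195, 1.565, 0.157, 0.902, -0.215], TCP at [0.625, 0, 0.239] pointing down, gripper open.
Joint ranges: [-3.01, 3.01], [-0.46, 2.08], [-1.47, 1.51], [0.13, 2.56], [-1, 4.14], [0.04, 2.09], [-2.66, 2.66]. Speed limits (rad/s): [2.57, 2.57, 3.14, 3.14, 3.14, 3.14, 3.14].

### API

Orientations are given as a unit quaternion [x, y, z, w].
In Python, from plant import sensors, eyes, finish_job gives the robot as it stands.
- The arm moves only by the tool send_rows, never from a script. Its argument "rows" is text: rows parted by semicolons, each of 4 numbers parted by spaces: the shift along the tool's x, y, z normalised to -1 to 1, where 1 is 30 cm, then the turn about the tool's z normalised to -1 to 1, where 1 is 2 pi rad. A call has 1 to 10 rows; each row is the pose to reach, as a shift and turn from the pose commanded when the call began, along the tool's axes at that moment, turning the shorter way round; what a row does not reach only later rows make up. A row lasts 1/12 s, in which the tool goes at most 41.7 mm and 7.16 degrees, less where a joint would pass 70% of its speed; a pose out of reach is approached as far as the arm can. A call with a number of a shift or a turn outside -1 to 1 is refused whole. A call with a gripper value outside its range is refused whole. "jaw" is the closure, from -1 (fully open) to 1 (shut), set as the call begins (left out, the last holds). The fingers move at their own pace and stop on an object; "force" is the grip in N (left out, the last holds). Time passes only in rows, so rows that repeat a pose let the fingers close. It gives the time, the measured TCP pose, the force, the opening and the grip force at its end, in the units of the state.
- sensors.get_state(): the state, without advancing time (a new reading comes with each control period).
- eyes.snapshot(name): name is "scene" or "side" or "wrist"; returns (picture, depth): 420x560x3 uint8, red, green, blue; 420x560 float32, m along the optical axis (not along the pixel's ray), 0 where there is no reading.
- eyes.calibration(name): a dict with "fov_y" (degrees; the focal length in pixels is half the picture's height over the tangent of half this angle, whatever the lens; pixels are square), "cx", "cy" (the principal point, pixels), "world_from_camera" (4x4, takes a point from camera to world coordinates). Camera axes: x right, y down, z forward; pixel columns grow to the right and rows downward; lengths in m; the calibration is good to about 2 mm. A picture is of the moment at which its call begins: read the wrist's pose just before it. calibration takes no time and is no camera call; for the wrist camera it gives the pose at the moment of the call.
- finish_job(): hands the job in; it is judged then, once.
The state is a dict: "clock": time; "q": joint angles; "qd": joint speeds; "joint_torque": joint torques, N m; "tool_pos": TCP position; "eef_rot": TCP orientation; "contact_force": force on the tool from outside, world axes, zero at the start; "moment": the same for the moment, N m; "opening": opening from 0.0 (shut) to 1.0 (fully open); "finger_force": force on a finger pad.
Only numpy, scipy, OpenCV 4.12 (cv2) and the standard library are available. Lean on these libraries where they do the work, as an engineer would, in place of code of your own. Each camera call takes 0.05 s, during which the arm holds its last target. There are 200 camera calls.

### The job

Put the spare alternator regulator away: flip the cap of the big tube in the rack right back, lower the regulator into the pocket in the tube's mouth (do not drop it in) so that it sits flat and fully home, let go of it, then press the cap fully shut over it. Leave the two slimmer tubes' caps as they are and do not knock the other things on the bench about.

Things in the scene. Friction and masses are not known exactly. Their poses are not given: they have to be found in the camera images.
- tube_big: widest and tallest of three grey flip-cap tubes side by side, fixed in the blue rack (any slot, axes 105 mm apart): round, 91 mm diameter, 120 mm from foot to rim. Origin: centre of its foot, 12 mm above the bench. z up; x level, from the cap's tab (robot side) to the hinge (far side); all tubes and the rack share this yaw
- cap_big (a joint): angle of the big tube's black cap, rad: 0 shut, grows as it is lifted about the tube's +y axis at cap_big_hinge, to a stop at 2.1. Stiff friction hinge (0.12 N m): it stays where it is left, so move it all the way. Cap: hollow, 92 mm diameter, top 26 mm above the rim when shut, 22 mm free height inside, 60 g
- cap_big_hinge (a point): point on the hinge axis of the big cap, at rim height, 50 mm from the tube's axis on its +x side; axes as the tube's
- cap_big_tab (a point): centre of the big cap's thumb tab: a bar 22 mm wide (along the hinge axis), 10 mm thick, standing 30 mm out from the skirt; turns with the cap. Shut, it is 112 mm from the hinge on the robot side and 19 mm above the rim. Can be pinched across its width from above all through the swing, with just the fingertips
- pocket (a point): centre of the floor of the rectangular pocket in the big tube's mouth (under the cap): 63 mm along the tube's x, 43 mm along its y, 10 mm deep, with a 2 mm chamfer; its mouth is flush with the tube's rim. Axes as the tube's
- regulator: loose aluminium plate 60 x 40 x 10 mm lying on the bench, with a grip ridge on top 44 mm long (x), 14 mm wide (y), 16 mm high; 26 mm high in all, about 0.12 kg. Origin: centre of its underside; x along its length, z up. Either way round fits; seated, its plate is flush with the rim and the ridge stands above
- cap_low_tab (a point): tab of the cap on the slim 85 mm tall tube (66 mm diameter, shut or slightly ajar), not to be moved; like the big tab
- cap_mid_tab (a point): tab of the cap on the slim 98 mm tall tube (66 mm diameter, shut or slightly ajar), not to be moved
- pulley: steel V pulley, 52 mm diameter, 34 mm high, bystander; origin under its centre
- bearing: steel bearing ring, 52 mm diameter, 15 mm high, bystander; origin under its centre
- can: spray can, 64 mm diameter, 170 mm tall, bystander; origin under its centre
- screwdriver: screwdriver lying on the bench near the robot, bystander
- spanner: spanner lying on the bench left of the rack, bystander
- jar: white jar, 70 mm diameter, 75 mm tall, bystander; origin under its centre
Things that resemble listed ones, but are neither listed nor needed, are in the scene too. Leave any blue or purple look-alike of the regulator alone.

How it is judged:
By the outcome, as a careful person would: the job done as asked, in the order asked, and still so for the second after the job is handed in, with the robot touching nothing.
It also fails if it takes over 72 s, if anything falls off the work surface, if the arm or the gripper's body presses on something with over 40 N, if the wrist force passes 120 N, or if a joint passes its speed limit or range.

## Working session

There is one attempt and no reset: what is moved stays moved. The work goes in short steps, Python scripts to look and compute and a tool call to move; the robot and the scene stay as the last step left them, time stands still between calls to the robot, and variables do not carry over. Pictures are saved under pics/ and viewed, at most 10 in all, crops included, and the job is handed in when it is done.

Besides the shell and the picture viewer there is one more tool, called after "Emit:" as name(argument=value, ...) on one line, values as JSON. send_rows: Moves the arm, as the interface text tells. Scaled input: -1 to 1 covers 30 cm each way for a shift and 2 pi rad each way for a turn. Its arguments: {"type":"object","properties":{"rows":{"type":"string"},"jaw":{"type":"number"},"force":{"type":"number"}},"required":["rows"]}

```bash
mkdir -p pics; ls; cat > h.py <<'E'
import numpy as np, cv2
from plant import sensors, eyes, finish_job
def snap(n,save=None):
    c=eyes.calibration(n); im,d=eyes.snapshot(n)
    if save: cv2.imwrite('pics/'+save,im[:,:,::-1])
    f=im.shape[0]/2/np.tan(np.radians(c['fov_y'])/2)
    v,u=np.mgrid[:im.shape[0],:im.shape[1]]
    P=np.stack([(u-c['cx'])/f*d,(v-c['cy'])/f*d,d],-1)
    T=np.array(c['world_from_camera']); W=P@T[:3,:3].T+T[:3,3]
    W[d==0]=np.nan
    return im,W,c
E
python3 - <<'E'
from h import *
a,Wa,c=snap('scene','s1.png'); b,Wb,c2=snap('side','d1.png')
np.savez('s1.npz',a=a,Wa=Wa,b=b,Wb=Wb)
print(c,c2); print(sensors.get_state())
E
```

```text
pics
{'fov_y': 55.030293350669865, 'cx': 273.26591332170443, 'cy': 213.28826096086553, 'world_from_camera': array([[ 0.0440243 ,  0.7080506 , -0.70478806,  1.19842317],
       [ 0.99902147, -0.03419396,  0.02805122, -0.02087523],
       [-0.00423781, -0.70533334, -0.70886311,  0.799705  ],
       [ 0.        ,  0.        ,  0.        ,  1.        ]])} {'fov_y': 43.59304418812646, 'cx': 281.5294099100821, 'cy': 214.69527811408815, 'world_from_camera': array([[-0.88415691, -0.28644521,  0.3690741 ,  0.10015174],
       [-0.46716551,  0.5339699 , -0.7047216 ,  0.80242357],
       [ 0.00478967, -0.79550317, -0.6059305 ,  0.8016296 ],
       [ 0.        ,  0.        ,  0.        ,  1.        ]])}
{'clock': 0.1, 'q': array([ 0.03380184,  0.68988342, -0.19453033,  1.56621568,  0.1573064 ,
        0.90247198, -0.21510842]), 'qd': array([-0.00044402, -0.00461318,  0.00091728, -0.00362777, -0.00113253,
        0.00141742,  0.00061314]), 'joint_torque': array([-3.08775299e-03, -5.28501892e+01, -1.27141513e+00, -1.53837240e+01,
       -5.25604945e-02,  1.96265515e-03,  5.71585565e-05]), 'tool_pos': array([ 6.24454192e-01, -3.83851442e-05,  2.38007383e-01]), 'eef_rot': array([ 7.07080065e-01,  7.07133051e-01, -5.98980924e-04, -5.20291063e-04]), 'contact_force': array([-0.48589018,  0.99449958, -0.72667955]), 'moment': array([-0.01365304, -0.04709714,  0.02471296]), 'finger_force': 0.0, 'opening': 0.9990576005247999}
```

View pics/s1.png

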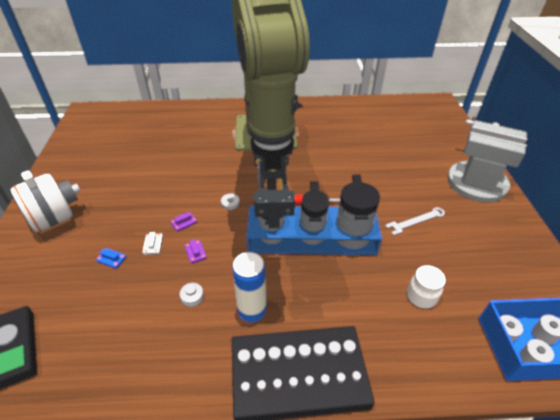

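View pics/d1.png

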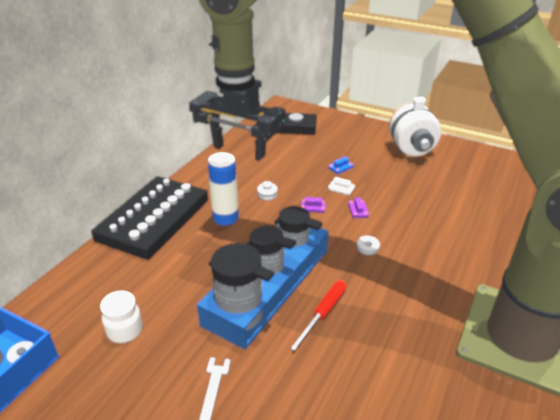

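The scene view shows four things that could be the regulator: silver-white at (152,243), blue at (111,258), and purple at (184,221) and (195,251). I choose the silver one at (152,243), which is (342,185) in the side view. The big tube is at (358,205) in scene and (237,275) in side, with its tab towards the robot at (357,182).

```bash
python3 - <<'E'
from h import *
z=np.load('s1.npz'); 
for k,(u0,u1,v0,v1) in {'a':(130,175,225,262),'b':(322,362,172,200)}.items():
    im=z[k]; W=z['W'+k]; hs=cv2.cvtColor(im,cv2.COLOR_RGB2HSV)
    m=np.zeros(im.shape[:2],bool); m[v0:v1,u0:u1]=1
    m&=(hs[...,1]<70)&(hs[...,2]>90)
    for lo,hi in((.004,.015),(.020,.032)):
        p=W[m&(W[...,2]>lo)&(W[...,2]<hi)]
        r=cv2.minAreaRect((p[:,:2]*1000).astype(np.float32)); print(k,'reg',len(p),np.median(p,0),r)
# big cap: top disk z~0.158
for k in 'ab':
    W=z['W'+k]; 
    m=(W[...,1]>.08)&(W[...,1]<.3)&(W[...,0]>.35)&(W[...,0]<.8)&(W[...,2]>.135)&(W[...,2]<.18)
    p=W[m]; print(k,len(p),np.histogram(p[:,2],9,(.135,.18))[0])
    q=p[(p[:,2]>.15)]; print(q.min(0),q.max(0),np.median(q[:,2]),cv2.minEnclosingCircle((q[:,:2]*1000).astype(np.float32)))
    # rack top yaw
    hs=cv2.cvtColor(z[k],cv2.COLOR_RGB2HSV)
    m=(hs[...,0]>100)&(hs[...,0]<120)&(hs[...,1]>150)&(W[...,0]>.4)&(W[...,0]<.75)&(W[...,1]>-.15)&(W[...,1]<.3)&(W[...,2]>.01)&(W[...,2]<.08)
    p=W[m];print('rack',len(p),np.percentile(p[:,2],[5,50,95]),cv2.minAreaRect((p[:,:2]*1000).astype(np.float32)))
a=z['a'][215:275,90:220];b=z['b'][150:220,290:400]
o=np.hstack([cv2.resize(a,(400,280),interpolation=3),cv2.resize(b,(400,280),interpolation=3)])
cv2.imwrite('pics/c1.png',o[:,:,::-1])
E
```

```text
a reg 207 [ 0.51523465 -0.29928126  0.00906896] ((504.8100280761719, -306.2914123535156), (63.90023422241211, 40.100494384765625), 1.6988145112991333)
a reg 83 [ 0.50672088 -0.30619384  0.02463395] ((505.820556640625, -306.29266357421875), (44.2283821105957, 15.03943157196045), 1.3635292053222656)
b reg 160 [ 0.49494471 -0.29511585  0.01100895] ((501.5780334472656, -302.29583740234375), (65.34683990478516, 44.204280853271484), 7.459293365478516)
b reg 81 [ 0.49993288 -0.30401514  0.02632734] ((500.159423828125, -305.1228332519531), (43.048492431640625, 21.239274978637695), 6.416132926940918)
a 1682 [308 321  99  97 848   9   0   0   0]
[0.43195752 0.16584126 0.150045  ] [0.55347241 0.25688047 0.16125413] 0.1571167980691805 ((492.1974792480469, 210.8929901123047), 61.536834716796875)
rack 2630 [0.01046533 0.06089928 0.06383613] ((599.4424438476562, 97.35652160644531), (327.11871337890625, 307.9231872558594), 85.40799713134766)
b 2699 [ 273  479  260  126 1179  382    0    0    0]
[0.42727968 0.16456452 0.15001135] [0.5486086  0.25905053 0.16318123] 0.15895790458634595 ((488.2484130859375, 213.54324340820312), 61.370262145996094)
rack 3958 [0.01147368 0.05477656 0.06564418] ((583.6990966796875, 102.93505859375), (329.70684814453125, 287.9594421386719), 86.29386138916016)
```

View pics/c1.png

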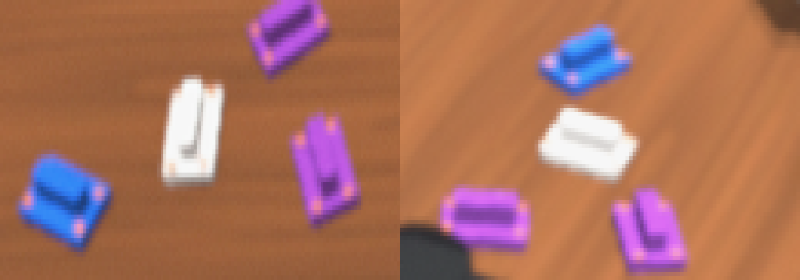

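The crop confirms the choice: the plain silver-white plate, with its ridge up, is the regulator, and the blue and purple ones around it are look-alikes.

```bash
python3 - <<'E'
from h import *
from scipy.optimize import least_squares
z=np.load('s1.npz')
for k in 'ab':
    W=z['W'+k]; hs=cv2.cvtColor(z[k],cv2.COLOR_RGB2HSV)
    m=(hs[...,0]>100)&(hs[...,0]<120)&(hs[...,1]>150)&(W[...,2]>.05)&(W[...,2]<.07)
    n,l,s,_=cv2.connectedComponentsWithStats(m.astype(np.uint8)); i=1+np.argmax(s[1:,4])
    p=W[(l==i)]; print(k,'rack',s[i],np.median(p[:,2]),cv2.minAreaRect((p[:,:2]*1000).astype(np.float32)))
    m=(W[...,1]>.1)&(W[...,1]<.3)&(W[...,0]>.35)&(W[...,0]<.7)&(W[...,2]>.150)&(W[...,2]<.168)
    p=W[m][:,:2]
    tab=p[p[:,0]<p[:,0].min()+.02]
    h=cv2.convexHull((p*1000).astype(np.float32))[:,0]
    # circle fit to hull points not near the tab
    hh=h[h[:,0]>465]
    r=least_squares(lambda c:np.hypot(*(hh-c[:2]).T)-46,[505,211],loss='soft_l1').x
    print('circ',r,'tab',tab.mean(0),tab.min(0),tab.max(0),'yaw',np.degrees(np.arctan2(*(r/1000-tab.mean(0))[::-1])), len(hh))
    # other caps tops
    for y0,y1 in((.05,.145),(-.06,.05)):
        m=(W[...,1]>y0)&(W[...,1]<y1)&(W[...,0]>.4)&(W[...,0]<.56)&(W[...,2]>.09)&(W[...,2]<.15)
        q=W[m]; print(' other',len(q),np.histogram(q[:,2],12,(.09,.15))[0],np.median(q,0))
    for nm,(x0,x1,ya,yb) in {}.items(): pass
E
```

```text
a rack [ 248  207  133   34 1684] 0.06193218379919818 ((501.45770263671875, 106.65843200683594), (323.8340148925781, 109.34073638916016), 86.31694030761719)
circ [507.50865664 211.5160716 ] tab [0.44166809 0.21500663] [0.43195752 0.20540272] [0.45193606 0.22639432] yaw -3.0347131519532167 24
 other 892 [ 24  39  31  39  65  34  35  35  43 238 274  35] [0.5146025  0.10538991 0.13754501]
 other 62 [12 21 21  7  1  0  0  0  0  0  0  0] [ 0.52098275 -0.01171128  0.09963079]
b rack [ 198  229  129  103 2069] 0.06370390517856483 ((495.02239990234375, 109.05462646484375), (328.4582824707031, 109.30379486083984), 86.09288024902344)
circ [502.95470068 211.42548795] tab [0.43632833 0.21788858] [0.42727968 0.20296886] [0.44700136 0.22781576] yaw -5.54064414141685 24
 other 1209 [ 43  36  58  49  80  16  48  50  62 187 408 172] [0.4831034  0.11857469 0.13961637]
 other 987 [ 60  56  68  51  52  74 354 272   0   0   0   0] [0.47960074 0.01403859 0.12361364]
```

```bash
cat >> h.py <<'E'
from scipy.spatial.transform import Rotation as R
def rows(targets,az=None):
    """world TCP targets (and azimuth of tool y, deg) -> normalised rows"""
    s=sensors.get_state(); M=R.from_quat(s['eef_rot']).as_matrix(); p=np.array(s['tool_pos'])
    a=np.degrees(np.arctan2(M[1,1],M[0,1]))
    t=0 if az is None else ((a-az+180)%360-180)/360
    print('at',p.round(4),'az',a.round(2),'F',np.round(s['contact_force'],1),'t',round(s['clock'],2),'open',round(s['opening'],3))
    print('; '.join('%.4f %.4f %.4f %.4f'%(*((np.array(x)-p)@M/.3),t) for x in targets))
YAW=np.radians(-3.8); C=np.array([.505,.2115]); ex=np.array([np.cos(YAW),np.sin(YAW)])
def tab(ang,dz=-.006,rad=.112):
    th=np.radians(ang); x=-.112*np.cos(th)+.019*np.sin(th); z=.112*np.sin(th)+.019*np.cos(th)
    return [*(C+ex*(.05+x)),.132+z+dz]
E
python3 - <<'E'
from h import *
t=tab(0); print(t); rows([[.53,.1,.24],t[:2]+[.20]],-93.8)
E
```

```text
[np.float64(0.4431363089658929), np.float64(0.2156089818248), np.float64(0.145)]
at [ 0.6245 -0.      0.238 ] az 0.0 F [-0.5  1.  -0.7] t 0.1 open 0.999
0.3335 -0.3148 -0.0062 0.2606; 0.7189 -0.6041 0.1276 0.2606
```

Emit:
send_rows(rows="0.33 -0.31 0 0.1; 0.33 -0.31 0 0.1; 0.33 -0.31 0 0.1; 0.33 -0.31 0 0.1; 0.72 -0.605 0 0.2606; 0.72 -0.605 0 0.2606; 0.72 -0.605 0 0.2606; 0.72 -0.605 0 0.2606; 0.72 -0.605 0 0.2606; 0.72 -0.605 0 0.2606", jaw=-1, force=12)

```text
clock: 0.93
tool_pos: [0.4419, 0.218, 0.2385]
eef_rot: [0.987, 0.159, -0.001, -0.0]
contact_force: [0.2, -0.6, -0.7]
opening: 0.999
finger_force: 0.0
```

```bash
python3 - <<'E'
from h import *
t=tab(0); rows([t[:2]+[.20],t],-93.8); print(sensors.get_state()['q'].round(2))
E
```

```text
at [0.4419 0.218  0.2385] az -71.7 F [ 0.2 -0.6 -0.7] t 0.93 open 0.999
0.0016 0.0091 0.1284 0.0614; 0.0017 0.0092 0.3117 0.0614
[-0.68  0.53  0.2   1.97 -0.17  0.66 -1.62]
```

Emit:
send_rows(rows="0 0 0.1 0.0614; 0 0.01 0.128 0.0614; 0 0.01 0.128 0.0614; 0 0.01 0.128 0.0614; 0 0.01 0.128 0.0614; 0 0.01 0.128 0.0614")

```text
clock: 1.43
tool_pos: [0.4446, 0.2134, 0.2005]
eef_rot: [1.0, -0.031, 0.0, -0.0]
contact_force: [1.3, -0.4, -0.5]
opening: 0.998
finger_force: 0.0
```

```bash
python3 - <<'E'
from h import *
t=tab(0); rows([t[:2]+[.20],t],-93.8); print(sensors.get_state()['q'].round(2))
im,W,c=snap('wrist','w1.png'); np.savez('w1.npz',im=im,W=W)
E
```

```text
at [0.4446 0.2134 0.2005] az -93.54 F [ 1.3 -0.4 -0.5] t 1.43 open 0.998
-0.0053 -0.0071 0.0018 0.0007; -0.0054 -0.0070 0.1851 0.0007
[-0.72  0.6   0.29  2.01 -0.3   0.57 -1.86]
```

View pics/w1.png

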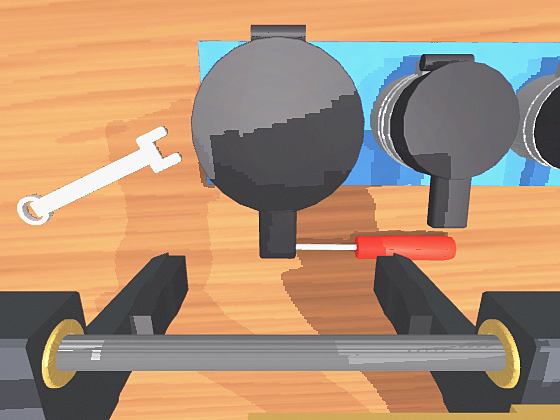

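The wrist view shows the big cap centred at about (278,122), its tab at (278,232) and its hinge at (278,32). The tab lies between the open fingers, and the mid cap is at (462,120).

```bash
python3 - <<'E'
from h import *
z=np.load('w1.npz');W=z['W']
m=(W[...,2]>.145)&(W[...,2]<.17); m[:, :185]=0; m[:,375:]=0; m[265:]=0
v,u=np.nonzero(m); p=W[m]
print(len(p),np.percentile(p[:,2],[5,50,95]))
t=p[(v>220)&(v<250)]; print('tab',t.mean(0),t.min(0),t.max(0))
d=p[(v>45)&(v<200)]; h=cv2.convexHull((d[:,:2]*1000).astype(np.float32)); print(cv2.minEnclosingCircle(h))
hg=W[25:40,255:303].reshape(-1,3); hg=hg[hg[:,2]>.1]; print('hinge',len(hg),hg.mean(0),hg.min(0),hg.max(0))
E
```

```text
25616 [0.15650993 0.15798535 0.15912232]
tab [0.44561715 0.21598359 0.1563704 ] [0.43553905 0.20446827 0.15314416] [0.45518981 0.22750266 0.15843239]
((505.946044921875, 211.9495391845703), 45.961036682128906)
hinge 719 [0.55555115 0.20825089 0.13948656] [0.5490824  0.19521365 0.13295598] [0.56057703 0.22122696 0.15976972]
```

```bash
sed -i 's/C=np.array(\[.505,.2115\])/C=np.array([.5058,.2118])/' h.py; python3 - <<'E'
from h import *
t=tab(0); rows([t],-93.8)
E
```

```text
at [0.4446 0.2134 0.2006] az -93.56 F [ 0.2 -1.   0. ] t 1.48 open 0.999
-0.0029 -0.0081 0.1854 0.0007
```

Emit:
send_rows(rows="-0.003 -0.008 0.06 0.0007; -0.003 -0.008 0.12 0.0007; -0.003 -0.008 0.16 0.0007; -0.003 -0.008 0.185 0.0007; -0.003 -0.008 0.185 0.0007; -0.003 -0.008 0.185 0.0007")

```text
clock: 1.98
tool_pos: [0.4439, 0.2156, 0.145]
eef_rot: [0.999, -0.034, 0.0, -0.0]
contact_force: [0.5, 0.1, -0.3]
opening: 1.002
finger_force: 0.0
```

Emit:
send_rows(rows="0 0 0 0; 0 0 0 0; 0 0 0 0; 0 0 0 0; 0 0 0 0; 0 0 0 0; 0 0 0 0; 0 0 0 0; 0 0 0 0; 0 0 0 0", jaw=1, force=12)

```text
clock: 2.82
tool_pos: [0.4437, 0.2156, 0.1448]
eef_rot: [0.999, -0.035, 0.0, 0.0]
contact_force: [0.4, 0.1, -0.1]
opening: 0.265
finger_force: 0.0
```

```bash
python3 - <<'E'
from h import *
print(tab(0)); s=sensors.get_state(); print(s['opening']*88, s['finger_force'])
rows([tab(a) for a in range(5,45,5)])
E
```

```text
[np.float64(0.4439363089658929), np.float64(0.2159089818248), np.float64(0.145)]
23.348600814615804 0.0
at [0.4437 0.2156 0.1448] az -93.97 F [ 0.4  0.1 -0.1] t 2.82 open 0.265
0.0076 -0.0010 -0.0330 0.0000; 0.0174 -0.0011 -0.0645 0.0000; 0.0298 -0.0011 -0.0951 0.0000; 0.0449 -0.0011 -0.1245 0.0000; 0.0624 -0.0012 -0.1525 0.0000; 0.0824 -0.0012 -0.1788 0.0000; 0.1045 -0.0013 -0.2033 0.0000; 0.1287 -0.0014 -0.2258 0.0000
```

Emit:
send_rows(rows="0 0 0 0; 0 0 0 0; 0 0 0 0; 0 0 0 0")

```text
clock: 3.15
tool_pos: [0.4437, 0.2155, 0.1448]
eef_rot: [0.999, -0.035, -0.0, 0.0]
contact_force: [-0.1, -1.1, -0.2]
opening: 0.248
finger_force: 12.0
```

Emit:
send_rows(rows="0.0076 0 -0.033 0; 0.0174 0 -0.0645 0; 0.03 0 -0.095 0; 0.045 0 -0.1245 0; 0.0625 0 -0.1525 0; 0.0825 0 -0.179 0; 0.1045 0 -0.203 0; 0.1285 0 -0.226 0")

```text
clock: 3.82
tool_pos: [0.4816, 0.2129, 0.2126]
eef_rot: [0.999, -0.035, -0.001, 0.0]
contact_force: [-0.3, -0.2, -4.9]
opening: 0.247
finger_force: 12.0
```

```bash
python3 - <<'E'
from h import *
print(tab(40)); s=sensors.get_state(); print(s['opening']*88, s['finger_force'])
rows([tab(a) for a in range(45,90,5)],-93.8)
E
```

```text
[np.float64(0.4822678371551995), np.float64(0.21336300453159526), np.float64(0.21254705670415297)]
21.720264288188186 11.999814985247212
at [0.4816 0.2129 0.2126] az -93.96 F [-0.3 -0.2 -4.9] t 3.82 open 0.247
0.0282 -0.0018 -0.0202 -0.0004; 0.0560 -0.0018 -0.0382 -0.0004; 0.0851 -0.0019 -0.0536 -0.0004; 0.1155 -0.0020 -0.0665 -0.0004; 0.1470 -0.0021 -0.0767 -0.0004; 0.1792 -0.0021 -0.0841 -0.0004; 0.2119 -0.0022 -0.0887 -0.0004; 0.2449 -0.0023 -0.0904 -0.0004; 0.2779 -0.0024 -0.0893 -0.0004
```

Emit:
send_rows(rows="0.0282 0 -0.02 0; 0.056 0 -0.038 0; 0.085 0 -0.0536 0; 0.1155 -0.001 -0.0665 0; 0.147 -0.001 -0.0767 0; 0.179 -0.001 -0.084 0; 0.212 -0.002 -0.0887 0; 0.245 -0.002 -0.0904 0; 0.278 -0.002 -0.0893 0")

```text
clock: 4.57
tool_pos: [0.5651, 0.2074, 0.2397]
eef_rot: [0.999, -0.035, -0.001, 0.0]
contact_force: [-2.0, -1.0, 2.3]
opening: 0.251
finger_force: 12.0
```

```bash
python3 - <<'E'
from h import *
print(tab(85)); s=sensors.get_state(); print(s['opening']*88, s['finger_force'])
rows([tab(a) for a in (90,95,100,105,110,115,119,121,121.5)])
E
```

```text
[np.float64(0.5648361771859817), np.float64(0.2078788214377779), np.float64(0.239229765298481)]
22.049245691354077 12.00024911784567
at [0.5651 0.2074 0.2397] az -93.99 F [-2.  -1.   2.3] t 4.57 open 0.251
0.0318 -0.0016 0.0057 0.0000; 0.0641 -0.0017 0.0126 0.0000; 0.0956 -0.0018 0.0223 0.0000; 0.1263 -0.0019 0.0347 0.0000; 0.1557 -0.0020 0.0497 0.0000; 0.1837 -0.0021 0.0672 0.0000; 0.2049 -0.0022 0.0830 0.0000; 0.2151 -0.0022 0.0914 0.0000; 0.2176 -0.0022 0.0936 0.0000
```

Emit:
send_rows(rows="0.032 -0.001 0.0055 0; 0.064 -0.001 0.0126 0; 0.0956 -0.001 0.0223 0; 0.126 -0.001 0.0347 0; 0.1557 -0.002 0.05 0; 0.1837 -0.002 0.067 0; 0.205 -0.002 0.083 0; 0.215 -0.002 0.0914 0; 0.218 -0.002 0.094 0; 0.218 -0.002 0.094 0")

```text
clock: 5.4
tool_pos: [0.6328, 0.203, 0.2116]
eef_rot: [0.999, -0.035, 0.002, 0.0]
contact_force: [3.7, -2.8, 4.3]
opening: 0.248
finger_force: 12.0
```

```bash
python3 - <<'E'
from h import *
print(tab(120.3)); s=sensors.get_state(); print(s['opening']*88, s['finger_force'])
rows([tab(124)])
E
```

```text
[np.float64(0.6284413842584262), np.float64(0.20365416824533866), np.float64(0.21311427681547307)]
21.86569092764154 12.000258257612586
at [0.6328 0.203  0.2116] az -94.02 F [ 3.7 -2.8  4.3] t 5.4 open 0.248
0.0034 -0.0012 0.0114 0.0000
```

Emit:
send_rows(rows="0.002 0 0.01 0; 0.002 0 0.01 0; 0.002 0 0.01 0")

```text
clock: 5.65
tool_pos: [0.6344, 0.2029, 0.2098]
eef_rot: [0.999, -0.035, 0.004, -0.0]
contact_force: [5.8, -2.5, 6.8]
opening: 0.242
finger_force: 12.0
```

Emit:
send_rows(rows="0 0 0 0; 0 0 0 0; 0 0 0 0; 0 0 0 0; 0 0 0 0; 0 0 0 0", jaw=-0.1)

```text
clock: 6.15
tool_pos: [0.6308, 0.204, 0.2079]
eef_rot: [0.999, -0.034, -0.0, 0.0]
contact_force: [-0.2, 0.7, -0.0]
opening: 0.548
finger_force: 0.0
```

Emit:
send_rows(rows="0 0 -0.1 0; 0 0 -0.2 0; 0 0 -0.25 0; 0 0 -0.25 0")

```text
clock: 6.48
tool_pos: [0.6336, 0.2041, 0.2874]
eef_rot: [0.999, -0.035, 0.004, -0.001]
contact_force: [0.1, 0.0, 0.2]
opening: 0.551
finger_force: 0.0
```

```bash
python3 - <<'E'
from h import *
rows([[.42,-.1,.25],[.503,-.305,.25],[.503,-.305,.12]],-87)
im,W,c=snap('side','d2.png'); np.savez('d2.npz',im=im,W=W)
cv2.imwrite('pics/d2c.png',cv2.resize(im[130:350,160:420],(780,600))[:,:,::-1])
E
```

```text
at [0.6336 0.2041 0.2874] az -93.98 F [0.1 0.  0.2] t 6.48 open 0.551
-0.6408 1.0609 0.1170 -0.0194; -0.3174 1.7234 0.1176 -0.0194; -0.3206 1.7246 0.5509 -0.0194
```

View pics/d2c.png

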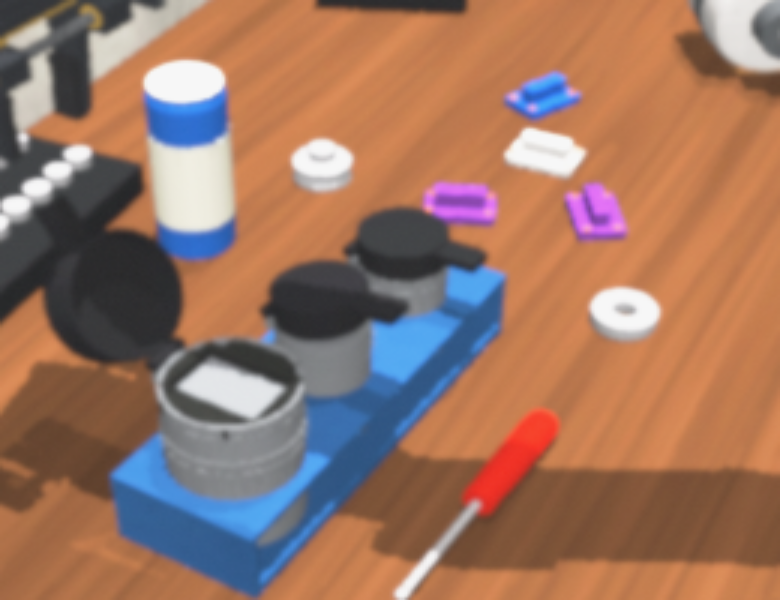

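The cap now stands fully back at crop (115,295), past vertical. The bright pocket floor shows at (230,388), and the other tubes and objects look undisturbed.

Emit:
send_rows(rows="-0.1 0.1 0 -0.0194; -0.2 0.86 0 -0.0194; -0.2 0.86 0 -0.0194; -0.2 0.86 0 -0.0194; -0.2 0.86 0 -0.0194; -0.2 0.86 0 -0.0194; -0.2 0.86 0 -0.0194; -0.2 0.86 0 -0.0194; -0.2 0.86 0 -0.0194; -0.2 0.86 0 -0.0194")

```text
clock: 7.37
tool_pos: [0.5532, -0.0479, 0.2822]
eef_rot: [1.0, 0.027, -0.001, -0.001]
contact_force: [0.0, 1.1, 0.0]
opening: 0.551
finger_force: 0.0
```

```bash
python3 - <<'E'
from h import *
rows([[.49,-.302,.25],[.47,-.302,.15]],-87)
E
```

```text
at [ 0.5532 -0.0479  0.2822] az -86.91 F [0.  1.1 0. ] t 7.37 open 0.551
-0.2560 0.8346 0.1064 0.0003; -0.3219 0.8315 0.4398 0.0003
```

Emit:
send_rows(rows="-0.21 0.83 0.1 0; -0.21 0.83 0.1 0; -0.21 0.83 0.1 0; -0.21 0.83 0.1 0; -0.21 0.83 0.1 0; -0.21 0.83 0.3 0; -0.21 0.83 0.5 0; -0.21 0.83 0.5 0; -0.21 0.83 0.5 0; -0.21 0.83 0.5 0")

```text
clock: 8.2
tool_pos: [0.5022, -0.2992, 0.1297]
eef_rot: [1.0, 0.027, -0.003, -0.002]
contact_force: [0.4, -0.3, -0.1]
opening: 0.552
finger_force: 0.0
```

```bash
python3 - <<'E'
from h import *
im,W,c=snap('wrist','w2.png'); np.savez('w2.npz',im=im,W=W)
hs=cv2.cvtColor(im,cv2.COLOR_RGB2HSV)
for lo,hi in((.005,.014),(.020,.032)):
    m=(hs[...,1]<60)&(hs[...,2]>90)&(abs(W[...,0]-.503)<.06)&(abs(W[...,1]+.305)<.05)&(W[...,2]>lo)&(W[...,2]<hi)
    p=W[m]; print(len(p),np.median(p,0),cv2.minAreaRect((p[:,:2]*1000).astype(np.float32)))
rows([[.503,-.305,.05]],-87)
E
```

```text
2349 [ 0.50861276 -0.30314226  0.00956592] ((503.7999572753906, -306.42132568359375), (60.26552200317383, 39.96232223510742), 1.595404863357544)
1066 [ 0.50543028 -0.30637014  0.02546582] ((503.95904541015625, -306.460205078125), (44.06276321411133, 14.014156341552734), 1.3247212171554565)
at [ 0.504  -0.2995  0.1322] az -86.88 F [-0.1  0.6  0.1] t 8.25 open 0.547
-0.0037 0.0188 0.2739 0.0003
```

View pics/w2.png

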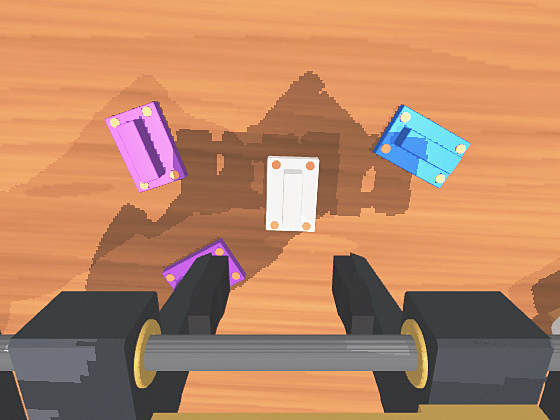

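The regulator is at (292,193) with its ridge clear. The purple pieces at (147,147) and (205,265) and the blue one at (422,146) lie outside the fingers' path.

```bash
python3 - <<'E'
from h import *
rows([[.504,-.3065,.04],[.504,-.3065,.0125]],-88.5)
E
```

```text
at [ 0.504  -0.2995  0.1322] az -86.88 F [-0.1  0.6  0.1] t 8.25 open 0.547
-0.0006 0.0241 0.3072 0.0045; -0.0004 0.0243 0.3989 0.0045
```

Emit:
send_rows(rows="0 0.024 0.1 0.0045; 0 0.024 0.2 0.0045; 0 0.024 0.28 0.0045; 0 0.024 0.307 0.0045; 0 0.024 0.307 0.0045; 0 0.024 0.307 0.0045")

```text
clock: 8.75
tool_pos: [0.506, -0.3083, 0.043]
eef_rot: [1.0, 0.013, 0.001, 0.001]
contact_force: [-0.2, -0.3, 1.1]
opening: 0.55
finger_force: 0.0
```

```bash
python3 - <<'E'
from h import *
rows([[.504,-.3065,.0125]],-88.5)
E
```

```text
at [ 0.506  -0.3083  0.043 ] az -88.52 F [-0.2 -0.3  1.1] t 8.75 open 0.55
-0.0067 -0.0063 0.1017 -0.0001
```

Emit:
send_rows(rows="-0.005 0 0 0; -0.005 0 0 0; -0.005 0 0 0; -0.005 0 0 0")

```text
clock: 9.08
tool_pos: [0.5031, -0.3089, 0.0421]
eef_rot: [1.0, 0.012, 0.001, 0.0]
contact_force: [0.5, -0.2, 0.5]
opening: 0.546
finger_force: 0.0
```

```bash
python3 - <<'E'
from h import *
rows([[.504,-.3065,.0125]],-88.5)
E
```

```text
at [ 0.5031 -0.3089  0.0421] az -88.62 F [ 0.5 -0.2  0.5] t 9.08 open 0.546
0.0030 -0.0081 0.0988 -0.0003
```

Emit:
send_rows(rows="0.003 -0.008 0.03 0; 0.003 -0.008 0.06 0; 0.003 -0.008 0.085 0; 0.003 -0.008 0.098 0; 0.003 -0.008 0.098 0; 0.003 -0.008 0.098 0; 0.003 -0.008 0.098 0")

```text
clock: 9.67
tool_pos: [0.5035, -0.3063, 0.0117]
eef_rot: [1.0, 0.012, 0.0, 0.0]
contact_force: [0.4, 0.6, 0.4]
opening: 0.549
finger_force: 0.0
```

Emit:
send_rows(rows="0 0 0 0; 0 0 0 0; 0 0 0 0; 0 0 0 0; 0 0 0 0; 0 0 0 0; 0 0 0 0; 0 0 0 0; 0 0 0 0; 0 0 0 0", jaw=1, force=20)

```text
clock: 10.5
tool_pos: [0.5036, -0.3063, 0.0118]
eef_rot: [1.0, 0.012, 0.0, 0.0]
contact_force: [0.1, 0.2, 1.9]
opening: 0.162
finger_force: 20.0
```

```bash
python3 - <<'E'
from h import *
s=sensors.get_state(); print(s['opening']*88, s['finger_force'])
rows([[.504,-.3065,.0125]],-88.5)
E
```

```text
14.218424064182088 20.000191032886505
at [ 0.5036 -0.3063  0.0118] az -88.61 F [0.1 0.2 1.9] t 10.5 open 0.162
0.0014 0.0008 -0.0022 -0.0003
```

Emit:
send_rows(rows="0 0 -0.05 0; 0 0 -0.12 0; 0 0 -0.25 0; 0 0 -0.4 0; 0 0 -0.6 0; 0 0 -0.75 0; 0 0 -0.75 0; 0 0 -0.75 0; 0 0 -0.75 0")

```text
clock: 11.25
tool_pos: [0.5038, -0.3063, 0.2378]
eef_rot: [1.0, 0.012, 0.001, 0.0]
contact_force: [0.9, 0.4, -1.5]
opening: 0.157
finger_force: 20.0
```

```bash
python3 - <<'E'
from h import *
s=sensors.get_state(); print(s['opening']*88, s['finger_force'])
rows([[.43,-.05,.23],[.43,.212,.23]],-93.9)
E
```

```text
13.82722624264855 19.999882578849792
at [ 0.5038 -0.3063  0.2378] az -88.6 F [ 0.9  0.4 -1.5] t 11.25 open 0.157
-0.2251 -0.8600 0.0246 0.0147; -0.2038 -1.7330 0.0239 0.0147
```

Emit:
send_rows(rows="-0.03 -0.1 0 0.0147; -0.08 -0.2 0 0.0147; -0.12 -0.3 0 0.0147; -0.16 -0.4 0 0.0147; -0.2 -0.5 0 0.0147; -0.22 -0.6 0 0.0147; -0.23 -0.7 0 0.0147; -0.23 -0.8 0 0.0147; -0.23 -0.9 0 0.0147; -0.23 -1 0 0.0147")

```text
clock: 12.08
tool_pos: [0.4253, -0.0065, 0.2351]
eef_rot: [0.999, -0.034, -0.002, 0.0]
contact_force: [-0.0, 0.3, -0.9]
opening: 0.155
finger_force: 20.0
```

```bash
python3 - <<'E'
from h import *
rows([[.43,.212,.22]],-93.9)
E
```

```text
at [ 0.4253 -0.0065  0.2351] az -93.9 F [-0.   0.3 -0.9] t 12.08 open 0.155
-0.0336 -0.7277 0.0500 -0.0000
```

Emit:
send_rows(rows="0 -0.1 0 0; -0.01 -0.2 0 0; -0.02 -0.3 0 0; -0.03 -0.4 0 0; -0.03 -0.5 0 0; -0.03 -0.6 0 0; -0.03 -0.68 0.02 0; -0.03 -0.72 0.04 0; -0.03 -0.72 0.04 0; -0.03 -0.72 0.04 0")

```text
clock: 12.92
tool_pos: [0.4317, 0.2068, 0.2233]
eef_rot: [0.999, -0.034, -0.002, 0.001]
contact_force: [-0.0, -0.2, -1.0]
opening: 0.158
finger_force: 20.0
```

```bash
python3 - <<'E'
from h import *
rows([[.5058,.2118,.20]],-93.9)
im,W,c=snap('wrist','w3.png'); np.savez('w3.npz',im=im,W=W)
E
```

```text
at [0.4317 0.2068 0.2233] az -93.9 F [-0.  -0.2 -1. ] t 12.92 open 0.158
0.2454 -0.0338 0.0770 -0.0000
```

View pics/w3.png

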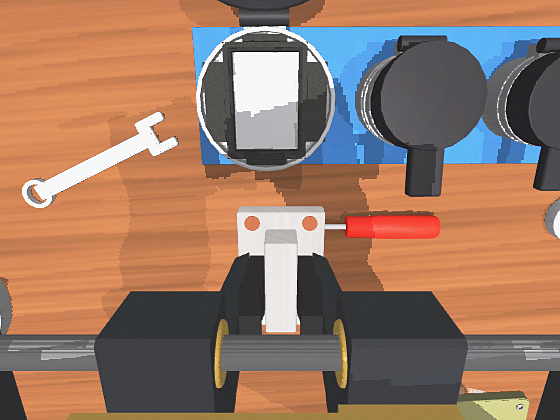

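The pocket's bright floor is at (266,97) inside the rim circle. The regulator is held square, its plate's front edge at about row 210 across columns 237–325.

```bash
python3 - <<'E'
from h import *
z=np.load('w3.npz');W=z['W'];im=z['im'];hs=cv2.cvtColor(im,cv2.COLOR_RGB2HSV)
s=np.zeros(W.shape[:2],bool); s[40:160,215:320]=1
m=s&(W[...,2]>.115)&(W[...,2]<.1265); p=W[m]
print('floor',len(p),np.median(p,0),cv2.minAreaRect((p[:,:2]*1000).astype(np.float32)))
s[:]=0; s[25:175,190:340]=1
m=s&(W[...,2]>.129)&(W[...,2]<.137); p=W[m]
print('rim',len(p),np.median(p[:,2]),cv2.minEnclosingCircle((p[:,:2]*1000).astype(np.float32)))
s[:]=0; s[200:258,225:340]=1
m=s&(W[...,2]>.213)&(W[...,2]<.232); p=W[m]
print('plate',len(p),np.median(p,0),p.min(0),p.max(0),cv2.minAreaRect((p[:,:2]*1000).astype(np.float32)))
s[:]=0; s[225:335,255:305]=1
m=s&(W[...,2]>.233)&(W[...,2]<.245); p=W[m]
print('ridge',len(p),np.median(p,0),cv2.minAreaRect((p[:,:2]*1000).astype(np.float32)))
rows([[.5058,.2118,.20]],-93.9)
E
```

```text
floor 6696 [0.50788678 0.21211304 0.12172001] ((505.2205810546875, 211.72459411621094), (66.36959075927734, 77.38385009765625), 86.14811706542969)
rim 8631 0.1313065759859104 ((506.51226806640625, 211.97483825683594), 46.617271423339844)
plate 3781 [0.4541887  0.20562779 0.22110658] [0.43827628 0.18546534 0.2130007 ] [0.46328173 0.22693726 0.23193516] ((450.58453369140625, 206.15634155273438), (40.15447998046875, 23.239879608154297), 86.32398223876953)
ridge 3419 [0.4358243  0.20729406 0.23710071] ((432.6391296386719, 208.51171875), (21.028715133666992, 44.43671798706055), 81.10319519042969)
at [0.4322 0.2059 0.2239] az -94.02 F [-0.7  0.1 -0.5] t 12.97 open 0.156
0.2435 -0.0370 0.0792 -0.0003
```

```bash
python3 - <<'E'
from h import *
z=np.load('w3.npz');W=z['W'];im=z['im']
m=(W[...,2]>.118)&(W[...,2]<.125); s=np.zeros_like(m); s[45:155,228:305]=1
m=(m&s).astype(np.uint8)
m=cv2.morphologyEx(m,cv2.MORPH_OPEN,np.ones((9,9))); n,l,st,_=cv2.connectedComponentsWithStats(m); i=1+np.argmax(st[1:,4])
p=W[l==i]; print(st[i],cv2.minAreaRect((p[:,:2]*1000).astype(np.float32)), p[:,2].mean())
# plate: side edges per-row
m=(W[...,2]>.216)&(W[...,2]<.226); s[:]=0; s[205:245,225:340]=1; m&=s
p=W[m]; e=np.array([np.cos(np.radians(-3.8)),np.sin(np.radians(-3.8))]); f=np.array([-e[1],e[0]])
q=np.c_[p[:,:2]@e,p[:,:2]@f]
print('plate along',np.percentile(q[:,0],[99,99.9]),'across',np.percentile(q[:,1],[.3,99.7]),'TCP',np.array([.4320,.2062])@np.c_[e,f], 'rimc',np.array([.5065,.2120])@np.c_[e,f])
print(p[:,2].mean())
E
```

```text
[ 233   52   66   98 6153] ((505.3543701171875, 212.13381958007812), (43.339027404785156, 63.127994537353516), 86.30171203613281) 0.12170331402063997
plate along [0.44736352 0.44752257] across [0.21561178 0.25522441] TCP [0.41738456 0.23437699] rimc [0.49133638 0.24510164]
0.22095002139514003
```

Emit:
send_rows(rows="0.05 -0.01 0 0; 0.12 -0.02 0 0; 0.2 -0.033 0 0; 0.241 -0.033 0.04 0; 0.241 -0.033 0.1 0; 0.241 -0.033 0.16 0; 0.241 -0.033 0.2 0; 0.241 -0.033 0.2 0; 0.241 -0.033 0.2 0; 0.241 -0.033 0.2 0")

```text
clock: 13.8
tool_pos: [0.5064, 0.2118, 0.1656]
eef_rot: [0.999, -0.035, 0.001, 0.0]
contact_force: [-0.2, -0.3, -1.9]
opening: 0.16
finger_force: 20.0
```

```bash
python3 - <<'E'
from h import *
rows([[.5048,.2118,.1478],[.5048,.2118,.1335]],-93.75)
E
```

```text
at [0.5064 0.2118 0.1656] az -94.02 F [-0.2 -0.3 -1.9] t 13.8 open 0.16
-0.0053 0.0003 0.0594 -0.0008; -0.0053 0.0003 0.1070 -0.0008
```

Emit:
send_rows(rows="-0.005 0 0.02 -0.0008; -0.005 0 0.04 -0.0008; -0.005 0 0.055 -0.0008; -0.005 0 0.059 -0.0008; -0.005 0 0.059 -0.0008; -0.005 0 0.059 -0.0008; -0.005 0 0.059 -0.0008")

```text
clock: 14.38
tool_pos: [0.5044, 0.2132, 0.1472]
eef_rot: [1.0, -0.032, 0.0, -0.0]
contact_force: [0.3, 0.2, -1.8]
opening: 0.161
finger_force: 20.0
```

```bash
python3 - <<'E'
from h import *
rows([[.5048,.2118,.1445],[.5048,.2118,.1335]],-93.75)
E
```

```text
at [0.5044 0.2132 0.1472] az -93.61 F [ 0.3  0.2 -1.8] t 14.38 open 0.161
0.0016 0.0047 0.0089 0.0004; 0.0016 0.0047 0.0455 0.0004
```

Emit:
send_rows(rows="0.0015 0.0045 0 0; 0.0015 0.0045 0 0; 0.0015 0.0045 0.005 0; 0.0015 0.0045 0.005 0")

```text
clock: 14.72
tool_pos: [0.5045, 0.2118, 0.1454]
eef_rot: [1.0, -0.032, -0.0, 0.0]
contact_force: [-0.9, -0.6, -1.0]
opening: 0.157
finger_force: 20.0
```

```bash
python3 - <<'E'
from h import *
rows([[.5048,.2118,.1415],[.5048,.2118,.1335]],-93.75)
E
```

```text
at [0.5045 0.2118 0.1454] az -93.62 F [-0.9 -0.6 -1. ] t 14.72 open 0.157
0.0009 -0.0000 0.0130 0.0004; 0.0009 -0.0000 0.0397 0.0004
```

Emit:
send_rows(rows="0.001 0 0.006 0.0003; 0.001 0 0.012 0.0003; 0.001 0 0.018 0.0003; 0.001 0 0.022 0.0003; 0.001 0 0.022 0.0003; 0.001 0 0.022 0.0003")

```text
clock: 15.22
tool_pos: [0.5048, 0.2118, 0.1388]
eef_rot: [0.999, -0.032, -0.0, 0.0]
contact_force: [0.1, 1.1, -0.9]
opening: 0.157
finger_force: 20.0
```

```bash
python3 - <<'E'
from h import *
rows([[.5048,.2118,.1335]],-93.75)
E
```

```text
at [0.5048 0.2118 0.1388] az -93.72 F [ 0.1  1.1 -0.9] t 15.22 open 0.157
-0.0001 0.0000 0.0177 0.0001
```

Emit:
send_rows(rows="0 0 0.005 0; 0 0 0.009 0; 0 0 0.013 0; 0 0 0.016 0; 0 0 0.018 0; 0 0 0.018 0; 0 0 0.018 0")

```text
clock: 15.8
tool_pos: [0.5048, 0.2118, 0.1338]
eef_rot: [0.999, -0.032, 0.0, -0.0]
contact_force: [-0.3, -0.4, 3.9]
opening: 0.161
finger_force: 20.0
```

Emit:
send_rows(rows="0 0 0.002 0; 0 0 0.002 0; 0 0 0.002 0")

```text
clock: 16.05
tool_pos: [0.5048, 0.2118, 0.1338]
eef_rot: [0.999, -0.033, 0.0, -0.0]
contact_force: [-3.1, 0.5, 9.6]
opening: 0.155
finger_force: 20.0
```

Emit:
send_rows(rows="0 0 0 0; 0 0 0 0; 0 0 0 0; 0 0 0 0; 0 0 0 0; 0 0 0 0", jaw=-0.1)

```text
clock: 16.55
tool_pos: [0.5049, 0.2118, 0.1328]
eef_rot: [0.999, -0.032, -0.0, 0.0]
contact_force: [0.6, 1.0, -0.0]
opening: 0.545
finger_force: 0.0
```

Emit:
send_rows(rows="0 0 -0.03 0; 0 0 -0.1 0; 0 0 -0.2 0; -0.1 0 -0.3 0; -0.2 0 -0.32 0; -0.22 0 -0.32 0; -0.22 0 -0.32 0; -0.22 0 -0.32 0")

```text
clock: 17.22
tool_pos: [0.4395, 0.2164, 0.2293]
eef_rot: [0.999, -0.032, 0.001, -0.0]
contact_force: [-0.5, 0.2, -0.0]
opening: 0.551
finger_force: 0.0
```

```bash
python3 - <<'E'
from h import *
s=sensors.get_state(); print(s['tool_pos'])
im,W,c=snap('wrist','w4.png'); hs=cv2.cvtColor(im,cv2.COLOR_RGB2HSV)
near=np.hypot(W[...,0]-.506,W[...,1]-.212)<.044
for lo,hi in((.125,.137),(.142,.155)):
    m=near&(W[...,2]>lo)&(W[...,2]<hi)&(hs[...,2]>140)&(hs[...,1]<60)
    p=W[m]
    A=np.c_[p[:,:2]-p[:,:2].mean(0),np.ones(len(p))]; k=np.linalg.lstsq(A,p[:,2],rcond=None)[0]
    print(len(p),'slopes,z',k,cv2.minAreaRect((p[:,:2]*1000).astype(np.float32)))
E
```

```text
[0.43949747 0.21635524 0.22928451]
4483 slopes,z [0.00057252 0.00121667 0.13163273] ((506.1265563964844, 211.9998779296875), (87.6864013671875, 87.70577239990234), 80.30318450927734)
1594 slopes,z [-0.00116533 -0.00539938  0.1475988 ] ((504.94903564453125, 212.5042724609375), (13.918342590332031, 43.778141021728516), 86.84083557128906)
```

View pics/w4.png

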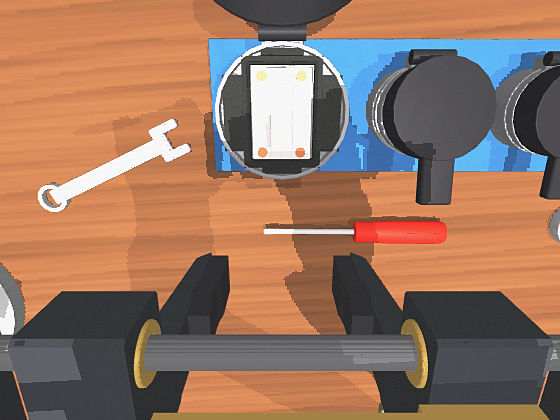

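The regulator is at (282,113), flat in the pocket: its plate is at z 0.1316, flush with the rim, and the ridge top is at 0.1476. Next I close the cap.

```bash
python3 - <<'E'
from h import *
t=tab(120.3); rows([[*t[:2],.29],t],-93.8)
E
```

```text
at [0.4401 0.2161 0.229 ] az -93.74 F [ 0.3 -0.1  0.2] t 17.27 open 0.553
0.6295 0.0006 -0.2025 0.0002; 0.6292 0.0007 0.0538 0.0002
```

Emit:
send_rows(rows="0 0 -0.1 0; 0.05 0 -0.2 0; 0.18 0 -0.2 0; 0.3 0 -0.2 0; 0.42 0 -0.2 0; 0.54 0 -0.2 0; 0.63 0 -0.2 0; 0.63 0 -0.2 0; 0.63 0 -0.2 0; 0.63 0 -0.2 0")

```text
clock: 18.1
tool_pos: [0.6272, 0.2034, 0.2879]
eef_rot: [0.999, -0.033, -0.001, 0.0]
contact_force: [0.2, 0.2, -0.2]
opening: 0.549
finger_force: 0.0
```

```bash
python3 - <<'E'
from h import *
t=tab(120.3); rows([[*t[:2],.25],t],-93.8)
# tab position from scene cameras
for n in('scene','side'):
    im,W,c=snap(n); m=(im.max(2)<90)&(abs(W[...,0]-.632)<.03)&(abs(W[...,1]-.204)<.018)&(W[...,2]>.195)&(W[...,2]<.24)
    p=W[m]; print(n,len(p),p.mean(0),p.min(0),p.max(0))
E
```

```text
at [0.6272 0.2034 0.2879] az -93.76 F [ 0.2  0.2 -0.2] t 18.1 open 0.549
0.0043 -0.0011 0.1265 0.0001; 0.0046 -0.0011 0.2494 0.0001
scene 210 [0.62399057 0.20080197 0.21370533] [0.60338078 0.18630909 0.1953599 ] [0.64028833 0.22188905 0.23364219]
side 267 [0.62015195 0.20642299 0.21824518] [0.60209779 0.18783193 0.19515733] [0.63535177 0.22172724 0.23442093]
```

Emit:
send_rows(rows="0.0045 0 0.08 0; 0.0045 0 0.16 0; 0.0045 0 0.22 0; 0.0045 0 0.25 0; 0.0045 0 0.25 0; 0.0045 0 0.25 0")

```text
clock: 18.7
tool_pos: [0.6288, 0.2041, 0.2145]
eef_rot: [0.999, -0.032, 0.0, -0.0]
contact_force: [-0.2, 0.2, 0.5]
opening: 0.547
finger_force: 0.0
```

Emit:
send_rows(rows="0 0 0 0; 0 0 0 0; 0 0 0 0; 0 0 0 0; 0 0 0 0; 0 0 0 0; 0 0 0 0; 0 0 0 0", jaw=1, force=12)

```text
clock: 19.37
tool_pos: [0.6294, 0.2033, 0.2146]
eef_rot: [0.999, -0.033, 0.001, 0.0]
contact_force: [-0.9, -2.1, 5.1]
opening: 0.246
finger_force: 12.0
```

```bash
python3 - <<'E'
from h import *
s=sensors.get_state(); print(s['opening']*88, s['finger_force'])
rows([tab(a) for a in (120.3,115,110,105,100,95,90,85,80,75,70)],-93.8)
E
```

```text
21.62456438749131 12.000384871498682
at [0.6294 0.2033 0.2146] az -93.75 F [-0.9 -2.1  5.1] t 19.37 open 0.246
-0.0033 -0.0011 0.0051 0.0001; -0.0311 -0.0011 -0.0162 0.0001; -0.0591 -0.0011 -0.0338 0.0001; -0.0885 -0.0011 -0.0489 0.0001; -0.1191 -0.0012 -0.0614 0.0001; -0.1506 -0.0012 -0.0711 0.0001; -0.1829 -0.0012 -0.0781 0.0001; -0.2157 -0.0012 -0.0822 0.0001; -0.2487 -0.0013 -0.0835 0.0001; -0.2817 -0.0013 -0.0819 0.0001; -0.3144 -0.0013 -0.0774 0.0001
```

Emit:
send_rows(rows="-0.03 0 -0.018 0; -0.059 0 -0.035 0; -0.0885 0 -0.05 0; -0.119 0 -0.062 0; -0.15 0 -0.072 0; -0.183 -0.001 -0.079 0; -0.216 -0.001 -0.083 0; -0.249 -0.001 -0.0835 0; -0.282 -0.001 -0.082 0; -0.314 -0.001 -0.077 0")

```text
clock: 20.2
tool_pos: [0.5334, 0.2096, 0.2379]
eef_rot: [0.999, -0.033, -0.0, 0.0]
contact_force: [0.5, -2.6, 6.1]
opening: 0.248
finger_force: 12.0
```

```bash
python3 - <<'E'
from h import *
print(tab(70)); s=sensors.get_state(); print(s['opening']*88, s['finger_force'])
rows([tab(a) for a in range(65,15,-5)])
E
```

```text
[np.float64(0.5352829417391761), np.float64(0.20984174517034357), np.float64(0.23774395625120942)]
21.80997410770898 12.00023029698059
at [0.5334 0.2096 0.2379] az -93.74 F [ 0.5 -2.6  6.1] t 20.2 open 0.248
-0.0258 -0.0011 0.0078 0.0000; -0.0572 -0.0012 0.0179 0.0000; -0.0877 -0.0012 0.0308 0.0000; -0.1169 -0.0012 0.0463 0.0000; -0.1446 -0.0013 0.0642 0.0000; -0.1707 -0.0013 0.0845 0.0000; -0.1949 -0.0014 0.1070 0.0000; -0.2170 -0.0014 0.1315 0.0000; -0.2369 -0.0014 0.1579 0.0000; -0.2545 -0.0014 0.1858 0.0000
```

Emit:
send_rows(rows="-0.028 0 0.008 0; -0.057 0 0.018 0; -0.0877 0 0.031 0; -0.117 0 0.046 0; -0.1446 0 0.064 0; -0.171 -0.001 0.0845 0; -0.195 -0.001 0.107 0; -0.217 -0.001 0.1315 0; -0.237 -0.001 0.158 0; -0.2545 -0.001 0.186 0")

```text
clock: 21.03
tool_pos: [0.4533, 0.2148, 0.1805]
eef_rot: [0.999, -0.032, -0.004, 0.001]
contact_force: [-1.9, -2.5, 2.8]
opening: 0.245
finger_force: 12.0
```

```bash
python3 - <<'E'
from h import *
print(tab(20)); s=sensors.get_state(); print(s['opening']*88, s['finger_force'])
rows([tab(a) for a in (16,12,8,4,2,0,-1,-1)])
E
```

```text
[np.float64(0.4571599814398239), np.float64(0.21503066646817937), np.float64(0.18216041584740716)]
21.523881361400132 12.000210983678699
at [0.4533 0.2148 0.1805] az -93.67 F [-1.9 -2.5  2.8] t 21.03 open 0.245
0.0007 -0.0016 0.0178 0.0000; -0.0097 -0.0016 0.0421 0.0000; -0.0183 -0.0017 0.0670 0.0000; -0.0252 -0.0018 0.0926 0.0000; -0.0280 -0.0018 0.1055 0.0000; -0.0303 -0.0018 0.1185 0.0000; -0.0313 -0.0019 0.1250 0.0000; -0.0313 -0.0019 0.1250 0.0000
```

Emit:
send_rows(rows="-0.006 0 0.02 0; -0.014 0 0.042 0; -0.021 0 0.067 0; -0.027 0 0.0926 0; -0.029 0 0.1055 0; -0.031 0 0.1185 0; -0.032 0 0.124 0; -0.032 0 0.124 0")

```text
clock: 21.7
tool_pos: [0.4413, 0.2156, 0.1425]
eef_rot: [0.999, -0.031, -0.007, 0.001]
contact_force: [-7.1, -0.9, 1.0]
opening: 0.244
finger_force: 12.0
```

Emit:
send_rows(rows="0 0 0 0; 0 0 0 0; 0 0 0 0; 0 0 0 0; 0 0 0 0; 0 0 0 0", jaw=-0.1)

```text
clock: 22.2
tool_pos: [0.4494, 0.2162, 0.1441]
eef_rot: [0.999, -0.033, 0.0, -0.0]
contact_force: [-1.0, 0.3, -0.6]
opening: 0.552
finger_force: 0.0
```

Emit:
send_rows(rows="0 0 -0.05 0; 0 0 -0.12 0; 0 0 -0.18 0; 0 0 -0.18 0; 0 0 -0.18 0")

```text
clock: 22.62
tool_pos: [0.4497, 0.2164, 0.1986]
eef_rot: [0.999, -0.032, 0.001, -0.001]
contact_force: [0.2, 0.1, -0.1]
opening: 0.552
finger_force: 0.0
```

Emit:
send_rows(rows="0.08 0 -0.01 0; 0.08 0 -0.01 0; 0.08 0 -0.01 0; 0.08 0 -0.01 0; 0.08 0 -0.01 0; 0.08 0 -0.01 0; 0.08 0 -0.01 0; 0.08 0 -0.01 0", jaw=1)

```text
clock: 23.28
tool_pos: [0.4728, 0.2146, 0.2009]
eef_rot: [0.999, -0.032, -0.0, 0.0]
contact_force: [-0.0, 0.1, -0.3]
opening: 0.006
finger_force: 0.0
```

```bash
cat > cap.py <<'E'
from h import *
for n in('scene','side'):
    im,W,c=snap(n,n+'_e%d.png'%int(sensors.get_state()['clock']*10))
    m=(im.max(2)<110)&(np.hypot(W[...,0]-.506,W[...,1]-.212)<.042)&(W[...,2]>.150)&(W[...,2]<.175)
    p=W[m]; A=np.c_[p[:,:2]-[.506,.212],np.ones(len(p))]
    r=abs(p[:,2]-np.median(p[:,2]))<.008
    print(n,len(p),np.linalg.lstsq(A[r],p[r,2],rcond=None)[0])
E
python3 - <<'E'
import cap
from h import *
rows([[*(C-ex*.035),.17]],-93.8)
E
```

```text
scene 744 [-0.07918874  0.00622399  0.16108195]
side 871 [-0.07863188  0.00500805  0.16273251]
at [0.473  0.2145 0.201 ] az -93.71 F [-0.4  0.1 -0. ] t 23.38 open 0.008
-0.0070 0.0018 0.1035 0.0002
```

Emit:
send_rows(rows="-0.007 0 0.04 0; -0.007 0 0.07 0; -0.007 0 0.1 0; -0.007 0 0.115 0; -0.007 0 0.125 0; -0.007 0 0.133 0; -0.007 0 0.14 0; -0.007 0 0.143 0; -0.007 0 0.143 0; -0.007 0 0.143 0")

```text
clock: 24.22
tool_pos: [0.4711, 0.2146, 0.1585]
eef_rot: [0.999, -0.033, 0.0, -0.0]
contact_force: [-1.0, -0.3, 3.3]
opening: 0.008
finger_force: 1.6
```

Emit:
send_rows(rows="0 0 0.003 0; 0 0 0.006 0; 0 0 0.009 0; 0 0 0.012 0; 0 0 0.012 0; 0 0 0.012 0")

```text
clock: 24.72
tool_pos: [0.471, 0.2146, 0.1577]
eef_rot: [0.999, -0.033, 0.0, -0.001]
contact_force: [-8.1, -0.9, 33.1]
opening: -0.001
finger_force: 16.4
```

Pressing gave 33 N with the fingertip stopped at 0.1577, so the cap is against its stop. I back off and check.

Emit:
send_rows(rows="0 0 -0.02 0; 0 0 -0.1 0; 0 0 -0.2 0; -0.1 0 -0.35 0; -0.2 0 -0.4 0; -0.2 0 -0.4 0; -0.2 0 -0.4 0; -0.2 0 -0.4 0")

```text
clock: 25.38
tool_pos: [0.4118, 0.2188, 0.2745]
eef_rot: [0.999, -0.032, 0.001, -0.0]
contact_force: [0.1, 0.4, -0.8]
opening: 0.003
finger_force: 0.0
```

```bash
python3 cap.py; ls pics; cp pics/side_e25*.png pics/last.png
```

```text
scene 674 [0.00098752 0.00363328 0.15697923]
side 1112 [-0.00084413  0.00311154  0.15886434]
c1.png
d1.png
d2.png
d2c.png
s1.png
scene_e232.png
scene_e253.png
side_e233.png
side_e254.png
w1.png
w2.png
w3.png
w4.png
```

View pics/last.png

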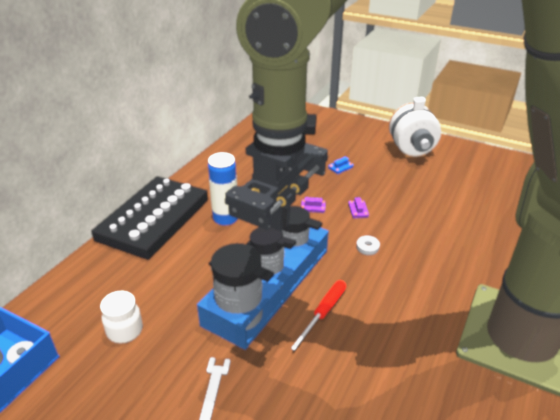

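The cap at (237,265) is level and shut: its slope is 0.001 and its top is at 0.158. The bystanders are where they were, and the arm is clear of everything.

```bash
python3 -c "
from plant import finish_job; print(finish_job())"
```

```text
the job is handed in; nothing more can be done
None
```

The regulator is seated flat and flush in the big tube's pocket, the cap is pressed fully shut over it, no bystander looked moved in the last picture, and the job is handed in at about 25 s.

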